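# Make up a slide-mounting kit and a sampling kit

### The arm

A 6-joint arm with a two-finger parallel gripper is mounted at the origin on a cart in front of the work surface, level with it; the furniture and walls round the work are solid. World frame = base frame: x ahead of the robot, y to its left, z up, the work surface at z = 0. Lengths are in m, angles in rad, forces in N, time in s.
With the tool pointing down it reaches from about 0.35 to 0.95 m from the base axis. Payload 17.4 kg.
Tool frame: the origin (TCP) lies midway between the tips of the shut fingers; the grasp point (between the pads) lies 19 mm behind it; z points along the fingers, y is the line along which they close (so a half turn about z gives the same grasp; the last joint's range is limited). The gripper opens to 93 mm and grips with 3 to 60 N. Pads are 15 mm wide; open, the fingers measure 128 mm over their backs; the gripper's body (75 mm by 188 mm) begins 65 mm behind the grasp point.
Start: joints at [-1.311, 0.116, 1.442, -0, 1.584, -0.038], TCP at [0.198, -0.645, 0.219] pointing down, gripper open.
Joint ranges: [-2.83, 2.83], [-0.83, 2.19], [0.07, 2.5], [-1.14, 4.28], [0.01, 3], [-2.97, 2.97]. Speed limits (rad/s): [1.89, 1.89, 2.22, 3.14, 3.14, 3.14].

### API

Orientations are given as a rotation vector (axis times angle).
In Python, from station import bot, kinematics, monitor, read_camera, camera_info, job, look_for, trace, spot_point gives the robot as it stands. The module is installed in compiled form; this text tells all that it offers. Calls block until the motion is done:
- bot.move_to(position, orientation): joint-space move of the TCP to a pose.
- bot.move_l(position, rot=None, speed=0.15, force_limit=None): straight line of the TCP; rot=None keeps the orientation; speed is the mean speed in m/s. With force_limit (N) it stops when the force on the tool has changed by that much, and returns True; else False.
- bot.move_joints(angles): joint-space move.
- bot.move_gripper(opening): finger opening in m; the grip force is fixed at half the most; returns when the fingers have stopped.
- bot.wait(seconds).
- kinematics.inverse_kinematics(position, orientation): joint angles nearest the present ones, or None.
- monitor.get_obs(): the state.
- read_camera(name): name is "scene" or "top" or "wrist"; returns (picture, depth): 420x560x3 uint8, red, green, blue; 420x560 float32, m along the optical axis (not along the pixel's ray), 0 where there is no reading.
- camera_info(name): a dict with "fx", "fy", "cx", "cy" (pixels), "world_from_camera" (4x4, takes a point from camera to world coordinates). Camera axes: x right, y down, z forward; pixel columns grow to the right and rows downward; lengths in m; the calibration is good to about 2 mm. The wrist camera is an equidistant fisheye: a pixel r from the principal point sees the ray r / f radians off the axis. A picture is of the moment at which its call begins: read the wrist's pose just before it. camera_info takes no time and is no camera call; for the wrist camera it gives the pose at the moment of the call.
A pose or a line that the arm cannot do raises bot.Unreachable and nothing moves.
- job.finish_job(): hands the job in; it is judged then, once.
Trained networks look in the newest picture that a camera, given by its name, has taken for a name from the list of things; names that differ only in an ending like _2 or _b are one class to them, and where a whole thing is asked for, a point or a joint stands for the part that bears it (a point fixed in the world has none). Each returns a list of dicts, best first, with "score" (0 to 1); they miss things now and then, are a little off and sometimes report something else, mostly with a low value. They report only what shows in the picture. A call takes as long as a camera call. They do not tell look-alikes from the thing itself.
- look_for(camera, target): "bbox" ([left, top, width, height] in pixels, round what is visible of it).
- trace(camera, target): "pixels" (420x560 bool, what is visible of it) and "bbox" ([left, top, width, height] in pixels, round what is visible of it).
- spot_point(camera, target): "xy" ([column, row] in pixels: a listed point, or the origin of a listed thing).
The state is a dict: "time": time; "q": joint angles; "dq": joint speeds; "joint_efforts": joint torques, N m; "position": TCP position; "tcp_rot": TCP orientation; "contact_force": force on the tool from outside, world axes, zero at the start; "moment": the same for the moment, N m; "grip_width": finger opening in m; "finger_force": force on a finger pad.
Only numpy, scipy, OpenCV 4.12 (cv2) and the standard library are available. Lean on these libraries where they do the work, as an engineer would, in place of code of your own. Each camera call takes 0.05 s, during which the arm holds its last target. There are 200 camera calls.

### The job

Make up the two kits from the stock standing about on the bench, each thing seated in the cut-out made for it. The slide-mounting kit takes the cover-slip carton lying in the long cut-out, the thin packet lying flat and square on top of that carton, and the small vial upright in the round cut-out; the sampling kit takes the tall bottle and the squat jar, each upright in the round cut-out of its size. Set the bottle, jar and vial down gently rather than dropping them, and leave the tape roll and the scissors where they lie.

Things in the scene. Friction and masses are not known exactly. Their poses are not given: they have to be found in the camera images.
- slide_tray: Slide-kit tray, fixed: white shell 150 (x) x 200 (y) x 21 high, 4 mm walls, grey foam insert, foam top at 18. Origin: centre of underside, z up. Two cut-outs 12 deep, white floor at 6: long one 64 (x) x 124 (y) centred at x 0, y +28, with a finger recess to the floor amid each long side (40 wide in y, out to x +-62); round one, diameter 48, centred at x 0, y -66.
- sampling_tray: Sampling-kit tray, fixed: the same white shell, 150 (x) x 200 (y) x 21 high, with grey foam insert, foam top at 18 above the bench. Origin: centre of its underside, z up. Two round cut-outs, 12 deep, white floor at 6: diameter 76 centred at x 0, y +46, and diameter 64 centred at x 0, y -46.
- carton: Cover-slip carton, loose: small oblong white box with an orange end, 50 (its x) x 110 (its y) x 36 high, about 0.09 kg. Origin: centre of its underside, z up. Lies with its long side roughly across the robot's view. Belongs in the rectangular cut-out of the slide tray, long side along the tray's y (either way round).
- packet: Thin flat packet (lens tissues), loose: plain blue, 50 (its x) x 110 (its y) x 12 high, about 0.03 kg. Origin: centre of its underside, z up. Lies with its long side roughly across the robot's view. Belongs flat on top of the carton, which has the same outline, long side along the carton's (either way round).
- vial: Small vial, loose, standing: pale round body of diameter 32 to height 40, ribbed white cap of diameter 35 from height 40 to 50; about 0.05 kg. Origin: centre of its underside, z up. Belongs in the round 48 mm cut-out of the slide tray; the foam there stands 12 mm above the vial's foot, so hold it by the upper part.
- jar: Squat jar, loose, standing: white round body of diameter 49 to height 60, ribbed white cap of diameter 51 from height 60 to 75; about 0.12 kg. Origin: centre of its underside, z up. Belongs in the 64 mm cut-out of the sampling tray.
- bottle: Tall bottle, loose, standing: pale translucent round body of diameter 59 to height 104, wide ribbed blue cap of diameter 61 from height 104 to 130; about 0.3 kg. Origin: centre of its underside, z up. Belongs in the 76 mm cut-out of the sampling tray.
- tape_roll: Bystander, loose: roll of label tape lying flat, diameter 71, 24 high. Origin: centre of its underside. Not to be moved.
- shears: Bystander, loose: scissors lying flat, 64 (its x) x 170 (its y) x 7 high. Origin: centre of the underside. Not to be moved.
There are look-alikes about, which are no part of the job. Of the things shaped like the vial, the white one is meant. What is shaped like the carton but brown is not meant.

How it is judged:
By the outcome, as a careful person would: the job done as asked, in the order asked, and still so for the second after the job is handed in, with the robot touching nothing.
It also fails if it takes over 128 s, if anything falls off the work surface, if the arm or the gripper's body presses on something with over 40 N, if the wrist force passes 120 N, or if a joint passes its speed limit or range.

## Working session

There is one attempt and no reset: what is moved stays moved. The work goes in short steps, each a Python script; the robot and the scene stay as the last script left them, time stands still between calls to the robot, and variables do not carry over. Pictures are saved under pics/ and viewed, at most 14 in all, crops included, and the job is handed in when it is done.

```bash
mkdir -p pics; cat > h.py <<'E'
import numpy as np, cv2
from station import *
from scipy.spatial.transform import Rotation as R
def cloud(cam):
    p,d=read_camera(cam); c=camera_info(cam); v,u=np.mgrid[:420,:560]
    P=np.stack([(u-c['cx'])/c['fx']*d,(v-c['cy'])/c['fy']*d,d],-1)
    T=np.array(c['world_from_camera']); W=P@T[:3,:3].T+T[:3,3]; W[d==0]=np.nan
    return p,W
def save(n,p): cv2.imwrite('pics/'+n+'.png',cv2.cvtColor(p,cv2.COLOR_RGB2BGR))
E
python3 - <<'E'
from h import *
for cam in ['top','scene']:
    p,W=cloud(cam); save(cam+'0',p); np.savez(cam+'.npz',p=p,W=W)
    print(cam,np.round(camera_info(cam)['world_from_camera'],3).tolist(),camera_info(cam)['fx'])
    for t in ['slide_tray','sampling_tray','carton','packet','vial','jar','bottle','tape_roll','shears']:
        for r in trace(cam,t):
            m=r['pixels']; w=W[m]; w=w[~np.isnan(w[:,0])]
            if len(w)==0: continue
            print(t,round(r['score'],2),r['bbox'],'med',np.round(np.median(w,0),3),'hi',np.round(np.percentile(w,[2,98],axis=0),3).tolist(),'rgb',np.median(p[m],0))
print(monitor.get_obs())
E
```

```text
top [[-0.001, -0.993, 0.115, 0.444], [-1.0, 0.001, 0.006, 0.068], [-0.007, -0.115, -0.993, 1.304], [0.0, 0.0, 0.0, 1.0]] 430.8513764929313
slide_tray 0.72 [328.3, 226.2, 69.9, 50.6] med [ 0.449 -0.149  0.016] hi [[0.376, -0.248, 0.002], [0.521, -0.047, 0.024]] rgb [226. 223. 217.]
carton 0.93 [238.0, 166.1, 38.0, 26.6] med [0.662 0.172 0.036] hi [[0.63, 0.121, 0.004], [0.696, 0.226, 0.042]] rgb [247. 247. 247.]
carton 0.82 [114.8, 247.9, 20.5, 39.0] med [0.403 0.549 0.035] hi [[0.352, 0.529, 0.004], [0.455, 0.578, 0.041]] rgb [203. 125.  73.]
carton 0.29 [328.4, 223.6, 71.3, 54.0] med [ 0.449 -0.15   0.016] hi [[0.379, -0.248, 0.002], [0.52, -0.048, 0.024]] rgb [225.  221.5 216. ]
packet 0.96 [293.4, 175.0, 33.9, 21.5] med [0.649 0.01  0.013] hi [[0.624, -0.041, 0.007], [0.673, 0.062, 0.018]] rgb [100. 141. 245.]
vial 0.57 [180.9, 229.2, 12.2, 12.8] med [0.497 0.37  0.049] hi [[0.481, 0.358, 0.008], [0.513, 0.387, 0.055]] rgb [247. 247. 247.]
vial 0.54 [176.4, 255.3, 13.9, 13.6] med [0.421 0.384 0.049] hi [[0.406, 0.372, 0.0], [0.438, 0.403, 0.054]] rgb [216. 144.  94.]
vial 0.25 [43
[... 2577 characters left out ...]
 rgb [228. 129.  70.]
{'time': 1.0, 'q': array([-1.31080479e+00,  1.15996482e-01,  1.44161882e+00, -1.33292939e-05,
        1.58400045e+00, -3.78129617e-02]), 'dq': array([ 0.00026707, -0.000511  ,  0.00037429, -0.0006535 ,  0.0009678 ,
        0.001358  ]), 'joint_efforts': array([-7.46954665e-04, -7.21051884e+01, -6.22744131e+01,  7.80245312e-02,
        1.84666598e-02, -3.21417644e-06]), 'position': array([ 0.19803857, -0.64529278,  0.21863682]), 'tcp_rot': array([-3.10680825e+00, -4.66060038e-01,  2.48281463e-05]), 'contact_force': array([0.17211147, 0.89566194, 0.07114552]), 'moment': array([ 0.01363897, -0.01644392, -0.00955892]), 'finger_force': 0.0, 'grip_width': 0.09295054084765624}
```

```bash
python3 - <<'E'
import cv2
a=cv2.imread('pics/top0.png')[120:300,90:490]; cv2.imwrite('pics/top0c.png',cv2.resize(a,(800,360),interpolation=cv2.INTER_CUBIC))
a=cv2.imread('pics/scene0.png'); cv2.imwrite('pics/scene0c.png',cv2.resize(a,(800,600),interpolation=cv2.INTER_CUBIC))
E
```

```text
(no output)
```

View pics/top0c.png

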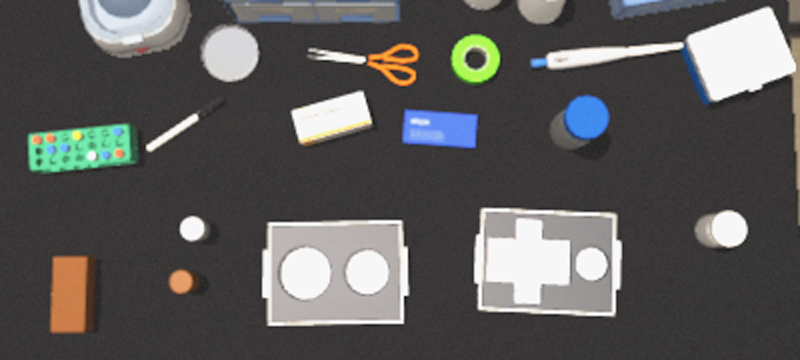

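View pics/scene0c.png

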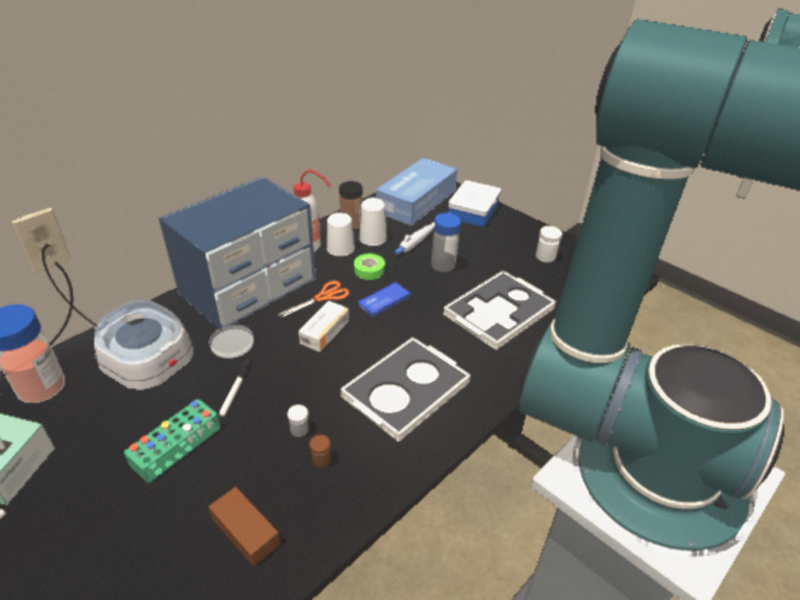

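```bash
cat >> h.py <<'E'
def plane(cam,uv,z):
    c=camera_info(cam); T=np.array(c['world_from_camera']); uv=np.atleast_2d(uv).astype(float)
    d=np.c_[(uv[:,0]-c['cx'])/c['fx'],(uv[:,1]-c['cy'])/c['fy'],np.ones(len(uv))]@T[:3,:3].T
    return T[:2,3]+d[:,:2]*((z-T[2,3])/d[:,2])[:,None]
def rect(xy,tag=''):
    c,s,a=cv2.minAreaRect((xy*1000).astype(np.float32)); 
    if s[0]>s[1]: a-=90; s=s[::-1]      # a = direction of short side
    a=(a+90)%180-90
    print(tag,'c',np.round(c,1),'size',np.round(s,1),'yaw',round(a,1)); return np.array(c)/1000,a
E
python3 - <<'E'
from h import *
for cam in ['top','scene']:
    D=np.load(cam+'.npz'); p,W=D['p'],D['W']
    g=p.min(2)
    # tray holes
    for n,(x0,x1,y0,y1) in dict(slide=(.36,.54,-.26,-.03),samp=(.34,.53,.06,.29)).items():
        roi=(W[...,0]>x0)&(W[...,0]<x1)&(W[...,1]>y0)&(W[...,1]<y1)
        rim=roi&(W[...,2]>.008)
        thr=190 if cam=='top' else 150
        m=((g>thr)&roi).astype(np.uint8)
        k,L,S,C=cv2.connectedComponentsWithStats(m,connectivity=4)
        for i in range(1,k):
            if S[i,4]<40: continue
            v,u=np.nonzero(L==i)
            xy=plane(cam,np.c_[u,v],.012); 
            print(cam,n,S[i].tolist(),'cent',np.round(xy.mean(0)*1000,1),'ext',np.round(np.ptp(xy,0)*1000))
            if S[i,4]>600 or (np.ptp(xy,0)>.1).any(): rect(xy,'  rect')
    for n,(x,y,h,r) in dict(carton=(.66,.175,.036,.08),packet=(.649,.013,.012,.07),vial=(.496,.373,.05,.03),jar=(.494,-.387,.075,.04),bottle=(.642,-.175,.13,.05)).items():
        near=np.hypot(W[...,0]-x,W[...,1]-y)<r
        m=near&(abs(W[...,2]-h-(.003 if cam=='top' else 0))<.007)
        if n in('packet','bottle'): m&=(p[...,2].astype(int)-p[...,0]>60)
        v,u=np.nonzero(m); xy=plane(cam,np.c_[u,v],h)
        rect(xy,cam+' '+n+' z%.3f n%d cent %s'%(np.median(W[m][:,2]),m.sum(),np.round(xy.mean(0)*1000,1)))
E
```

```text
top slide [327, 224, 74, 54, 565] cent [ 449.2 -146.5] ext [157. 218.]
  rect c [ 451.  -147.9] size [152.2 216.8] yaw -2.6
top slide [333, 229, 42, 43, 1192] cent [ 451.7 -118.7] ext [124. 123.]
  rect c [ 452.5 -118.4] size [122.3 124.7] yaw 89.3
top slide [378, 244, 16, 16, 205] cent [ 447.8 -212.2] ext [44. 45.]
top samp [221, 230, 73, 53, 560] cent [432.4 170.4] ext [154. 215.]
  rect c [435.1 168.9] size [151.9 215.3] yaw 1.1
top samp [231, 243, 25, 27, 514] cent [434.  212.3] ext [77. 72.]
top samp [263, 245, 22, 22, 371] cent [435.6 120.6] ext [62. 63.]
top carton z0.037 n583 cent [664.3 172.6] c [664.1 172.6] size [ 50.8 109.5] yaw 16.1
top packet z0.013 n554 cent [649.7  10. ] c [650.1  10.7] size [ 50.3 109. ] yaw -4.3
top vial z0.050 n99 cent [497.9 373.3] c [497.3 373.5] size [29.2 32.1] yaw -88.6
top jar z0.075 n244 cent [ 495.4 -395.9] c [ 495.4 -396.5] size [48.2 48.7] yaw -0.1
top bottle z0.130 n359 cent [ 647.4 -186.7] c [ 647.4 -187.4] size [57.8 58.9] yaw 88.7
scene slide [311, 190, 78, 54, 1031] cent [ 448.2 -108.6] ext [166. 222.]
  rect c [ 453.3 -143.1] size [
[... 153 characters left out ...]
2. 40.]
scene samp [239, 237, 90, 72, 681] cent [431.1 192.1] ext [163. 219.]
  rect c [437.4 167.2] size [160.2 218.2] yaw 1.0
scene samp [284, 254, 23, 15, 266] cent [434.8 125. ] ext [59. 58.]
scene samp [259, 269, 28, 20, 442] cent [433.7 216.4] ext [72. 71.]
scene carton z0.036 n479 cent [662.5 181.9] c [661.8 180.5] size [ 54.8 115.9] yaw 16.0
scene packet z0.012 n384 cent [648.7  18.5] c [649.1  17.5] size [ 54.6 113.2] yaw -3.8
scene vial z0.049 n135 cent [496.3 380. ] c [496.7 380.3] size [31.9 35.9] yaw 50.9
scene jar z0.074 n111 cent [ 494.3 -386.6] c [ 491.6 -384.5] size [49.6 55.2] yaw 46.5
scene bottle z0.129 n165 cent [ 644.7 -178.5] c [ 644.4 -178.9] size [58.7 66.3] yaw 46.5
```

```bash
cat >> h.py <<'E'
def ori(yaw):  # deg: tool closes along world direction yaw
    qn=monitor.get_obs()['q']; return [R.from_euler('z',yaw+s,degrees=True)*R.from_euler('x',180,degrees=True) for s in(90,-90)]
def go(x,y,z,yaw):
    best=None
    for o in ori(yaw):
        q=kinematics.inverse_kinematics([x,y,z],o.as_rotvec())
        if q is not None and (best is None or abs(q[5])<abs(best[0][5])): best=(q,o)
    bot.move_to([x,y,z],best[1].as_rotvec()); return best[1].as_rotvec()
def wcloud():
    c=camera_info('wrist'); p,d=read_camera('wrist'); v,u=np.mgrid[:420,:560]
    X=(u-c['cx'])/c['fx'];Y=(v-c['cy'])/c['fy'];r=np.hypot(X,Y)+1e-9
    k=np.tan(np.minimum(r,1.5))/r
    P=np.stack([X*k*d,Y*k*d,d],-1);T=np.array(c['world_from_camera']);W=P@T[:3,:3].T+T[:3,3]
    W[(d==0)|(r>1.3)]=np.nan
    return p,W,T,np.stack([X*k,Y*k,np.ones_like(X)],-1)@T[:3,:3].T
E
python3 - <<'E'
from h import *
go(.52,0,.34,0); o=monitor.get_obs(); print(o['time'],o['position'],o['q'])
p,W,T,D=wcloud(); save('w0',p); print(np.round(T,3).tolist())
np.savez('w0.npz',p=p,W=W,T=T,D=D)
for t in ['slide_tray','sampling_tray','carton','packet','vial','jar','bottle']:
    for r in trace('wrist',t)[:3]:
        w=W[r['pixels']]; w=w[~np.isnan(w[:,0])]
        if len(w): print(t,round(r['score'],2),r['bbox'],np.round(np.percentile(w,[2,50,98],axis=0),3).tolist())
E
```

```text
3.5917 [ 0.52008787 -0.00056208  0.33979721] [-5.00615038e-02 -2.27062835e-01  1.57669706e+00 -1.21585887e-04
  1.79227951e+00 -4.90624642e-02]
[[1.0, 0.001, -0.0, 0.519], [0.001, -0.971, -0.237, 0.065], [-0.001, 0.237, -0.971, 0.506], [0.0, 0.0, 0.0, 1.0]]
slide_tray 0.66 [186.0, 199.4, 95.8, 120.7] [[0.382, -0.245, 0.005], [0.453, -0.109, 0.017], [0.524, -0.042, 0.022]]
sampling_tray 0.96 [169.6, 1.4, 99.3, 137.1] [[0.362, 0.069, 0.005], [0.434, 0.164, 0.018], [0.505, 0.267, 0.022]]
sampling_tray 0.23 [339.8, 132.3, 35.6, 74.8] [[0.623, -0.039, 0.0], [0.648, 0.016, 0.013], [0.677, 0.067, 0.015]]
packet 0.73 [342.4, 134.0, 33.3, 71.9] [[0.624, -0.038, 0.007], [0.648, 0.015, 0.013], [0.674, 0.065, 0.015]]
packet 0.23 [332.3, 267.6, 55.2, 69.5] [[0.618, -0.209, 0.01], [0.643, -0.182, 0.13], [0.672, -0.155, 0.132]]
packet 0.2 [400.9, 65.4, 34.1, 89.7] [[0.721, 0.049, -0.001], [0.756, 0.09, 0.006], [0.777, 0.184, 0.009]]
vial 0.63 [343.3, 134.0, 34.1, 73.0] [[0.624, -0.039, 0.008], [0.648, 0.015, 0.013], [0.674, 0.065, 0.015]]
vial 0.27 [400.5, 66.4, 38.3, 85.1] [[0.722, 0.049, 0.0], [0.758, 0.089, 0.006], [0.778, 0.184, 0.009]]
bottle 0.7 [331.8, 267.3, 52.5, 69.1] [[0.565, -0.211, 0.006], [0.642, -0.181, 0.13], [0.673, -0.007, 0.361]]
```

View pics/w0.png

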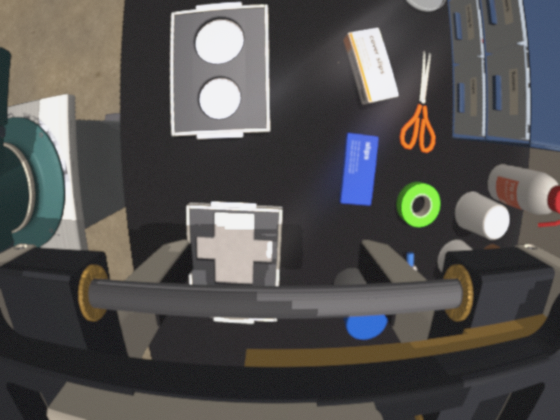

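```bash
cat >> h.py <<'E'
def meas(n,x,y,h,r,f,blue=False,rows=420):
    p,W,T,D=f
    near=(np.hypot(W[...,0]-x,W[...,1]-y)<r)&(abs(W[...,2]-h)<.006)
    if blue: near&=(p[...,2].astype(int)-p[...,0]>60)
    near[rows:]=0
    d=D[near]; xy=T[:2,3]+d[:,:2]*((h-T[2,3])/d[:,2])[:,None]
    return rect(xy,n+' z%.3f n%d cent %s'%(np.median(W[near][:,2]),near.sum(),np.round(xy.mean(0)*1000,1)))
def holes(x0,x1,y0,y1,f,thr=190,z=.012):
    p,W,T,D=f
    roi=(W[...,0]>x0)&(W[...,0]<x1)&(W[...,1]>y0)&(W[...,1]<y1)
    k,L,S,C=cv2.connectedComponentsWithStats(((p.min(2)>thr)&roi).astype(np.uint8),connectivity=4)
    for i in range(1,k):
        if S[i,4]<100: continue
        d=D[L==i]; xy=T[:2,3]+d[:,:2]*((z-T[2,3])/d[:,2])[:,None]
        rect(xy,'hole %s cent %s'%(S[i].tolist(),np.round(xy.mean(0)*1000,1)))
E
python3 - <<'E'
from h import *
d=np.load('w0.npz'); f=[d[k] for k in 'pWTD']
meas('packet',.649,.015,.012,.07,f,True); meas('carton',.663,.178,.036,.08,f); 
holes(.34,.53,.06,.29,f)
holes(.34,.53,-.27,-.03,f,170)
# now look at slide tray, bottle
go(.52,-.22,.34,0); f=wcloud(); save('w1',f[0])
holes(.34,.54,-.27,-.03,f,180)
meas('bottle',.645,-.182,.13,.045,f,True); meas('packet',.649,.015,.012,.07,f,True)
E
```

```text
packet z0.013 n2140 cent [648.9  13.6] c [649.4  13.8] size [ 51.9 110.2] yaw -3.9
carton z0.037 n2303 cent [662.8 174.8] c [663.  175.5] size [ 52.8 111. ] yaw 15.7
hole [171, 3, 99, 135, 1387] cent [435.6 161.2] c [431.7 170.8] size [152.6 217.2] yaw 1.1
hole [196, 20, 47, 44, 1580] cent [432.8 213. ] c [432.6 213.4] size [71.4 71.9] yaw -88.5
hole [200, 79, 40, 40, 1251] cent [434.7 121.8] c [434.3 121.6] size [60.3 60.9] yaw -0.0
hole [187, 202, 95, 24, 606] cent [452.6 -49.3] c [452.  -57.4] size [ 37.3 152.4] yaw -89.1
hole [198, 212, 75, 70, 3179] cent [ 452.8 -113.6] c [ 453.  -115.5] size [118.8 121.2] yaw 87.5
hole [214, 317, 62, 6, 200] cent [ 458.3 -252.9] c [ 464.1 -253.2] size [  9.7 109.5] yaw 89.8
hole [180, 60, 102, 141, 1662] cent [ 450.9 -146.3] c [ 448.2 -145.5] size [152.9 217.9] yaw -2.5
hole [191, 73, 81, 80, 4277] cent [ 451.7 -118.9] c [ 451.3 -118.8] size [122.3 123.4] yaw 87.9
hole [214, 158, 30, 30, 710] cent [ 446.9 -211.4] c [ 447.2 -211.7] size [45.1 45.3] yaw 89.2
bottle z0.130 n1823 cent [ 645.5 -184.9] c [ 645.8 -185. ] size [59.3 60.5] yaw -82.2
packet z0.013 n1995 cent [648.5  10.6] c [649.2  12.6] size [ 51.7 112.3] yaw -4.1
```

View pics/w1.png

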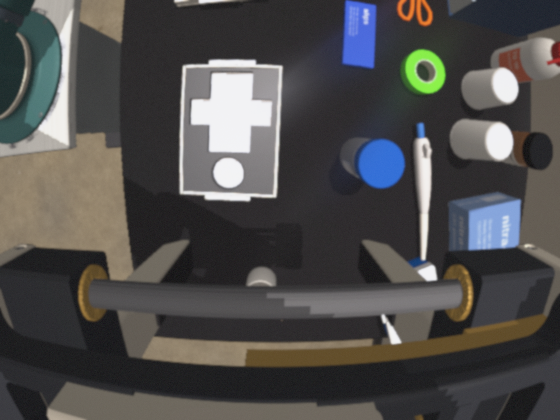

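```bash
cat >> h.py <<'E'
def pick(x,y,yaw,z,op,up=.2):
    bot.move_gripper(op); go(x,y,up,yaw); bot.move_l([x,y,z+.03],speed=.25); bot.move_l([x,y,z],speed=.06)
    bot.move_gripper(0.0); w=monitor.get_obs(); print('grip',w['grip_width'],w['finger_force'])
    bot.move_l([x,y,up],speed=.25); print('lifted',monitor.get_obs()['grip_width'])
def place(x,y,yaw,z,op,up=.2):
    go(x,y,up,yaw); bot.move_l([x,y,z+.02],speed=.2)
    hit=bot.move_l([x,y,z-.004],speed=.02,force_limit=5)
    o=monitor.get_obs(); print('placed hit',hit,'at',o['position'],'want',z,o['contact_force'],o['grip_width'])
    bot.wait(.2); bot.move_gripper(op); bot.wait(.2); bot.move_l([x,y,z+.05],speed=.08); bot.move_l([x,y,up],speed=.25)
    print('t',monitor.get_obs()['time'])
E
python3 - <<'E'
from h import *
pick(.663,.175,15.7,.010,.075)
place(.4515,-.119,-2.7,.016,.07)
go(.47,-.20,.34,0); f=wcloud(); save('w2',f[0])
meas('carton',.452,-.119,.042,.08,f); holes(.34,.54,-.27,-.03,f,180)
E
```

```text
grip 0.049871925404464 30.0003719329834
lifted 0.049812351023401896
placed hit True at [ 0.45134713 -0.11893977  0.01613893] want 0.016 [-1.48726521  0.39733639  6.1333947 ] 0.05017854705274907
t 15.6333
carton z0.043 n2722 cent [ 450.  -119.2] c [ 450.1 -119. ] size [ 51.4 110.6] yaw -2.8
hole [212, 71, 105, 143, 1782] cent [ 450.8 -143.7] c [ 449.3 -145.2] size [153.1 217.8] yaw -2.6
hole [223, 84, 83, 82, 4191] cent [ 452.3 -117.7] c [ 450.9 -118.2] size [122.3 124. ] yaw 87.6
hole [246, 170, 31, 31, 736] cent [ 446.4 -210.9] c [ 446.3 -211.2] size [46.1 46.6] yaw -0.1
```

View pics/w2.png

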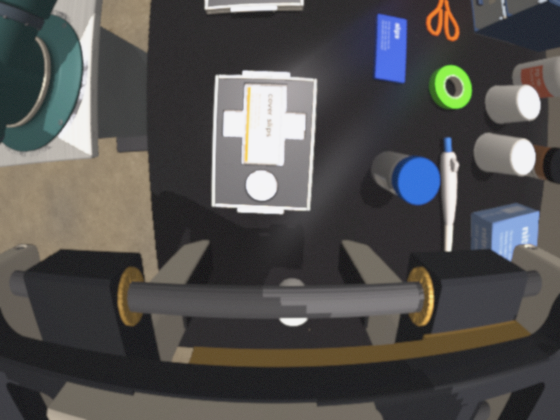

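```bash
python3 - <<'E'
from h import *
pick(.6492,.0128,-4,.0035,.075)
place(.4508,-.119,-2.7,.0455,.075)
go(.47,-.20,.34,0); f=wcloud(); save('w3',f[0])
meas('packet',.452,-.119,.054,.08,f,True)
go(.50,.28,.34,0); f=wcloud(); save('w4',f[0]); meas('vial',.497,.374,.05,.03,f); holes(.34,.53,.06,.29,f)
E
```

```text
grip 0.04948667666613946 30.000404119491577
lifted 0.04978220488030535
placed hit True at [ 0.45068896 -0.11896648  0.0456129 ] want 0.0455 [ 0.24024739 -0.19252922  4.7010496 ] 0.049567790637905
t 25.9083
packet z0.055 n2659 cent [ 448.7 -120.2] c [ 449.1 -119. ] size [ 49.3 111.1] yaw -3.0
vial z0.051 n446 cent [497.1 376. ] c [496.9 376.2] size [31.1 31.9] yaw 90.0
hole [183, 179, 100, 107, 1245] cent [443.6 237.4] c [432.2 186.4] size [155.  179.9] yaw 1.0
hole [210, 195, 49, 45, 1698] cent [433.7 216.6] c [433.9 215.5] size [72. 77.] yaw 89.8
hole [219, 255, 37, 31, 909] cent [435.3 124.7] c [435.7 124.7] size [55.  60.7] yaw 88.8
```

View pics/w3.png

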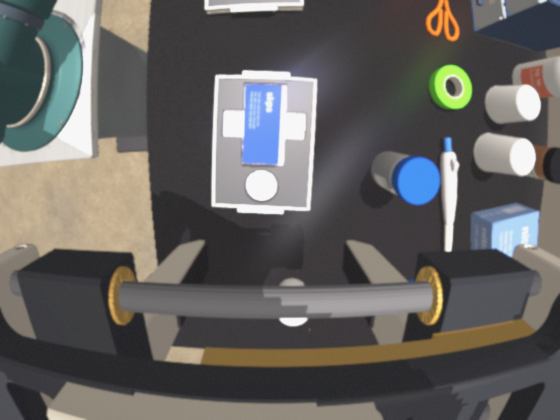

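View pics/w4.png

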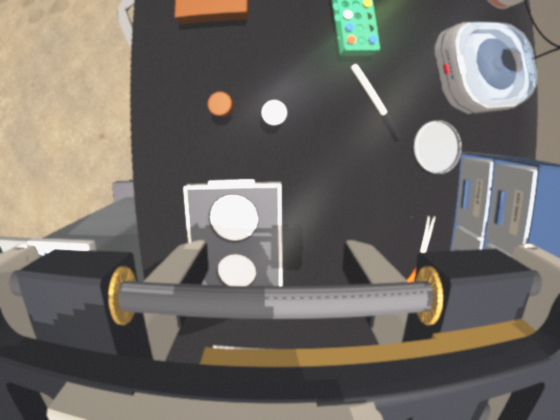

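```bash
python3 - <<'E'
from h import *
pick(.497,.3755,0,.022,.055)
place(.4468,-.2118,-2.7,.028,.055)
go(.47,-.28,.34,0); f=wcloud(); save('w5',f[0])
meas('vial',.447,-.212,.056,.03,f);meas('packet',.452,-.119,.054,.08,f,True);meas('bottle',.645,-.184,.13,.045,f,True)
meas('jar',.495,-.394,.075,.04,f)
E
```

```text
grip 0.03214806573622879 29.971544386171445
lifted 0.032209753738226446
placed hit True at [ 0.44684444 -0.21183572  0.02805421] want 0.028 [-1.08380382 -0.18317032  5.41833633] 0.03248690285973644
t 38.8667
vial z0.057 n474 cent [ 447.1 -211.2] c [ 446.8 -211.4] size [31.8 34.3] yaw 89.7
packet z0.055 n2606 cent [ 448.7 -120.9] c [ 449. -119.] size [ 50.1 110.7] yaw -2.5
bottle z0.130 n1684 cent [ 645.  -185.5] c [ 645.6 -185.2] size [59.7 61.6] yaw 77.0
jar z0.075 n887 cent [ 495.7 -393. ] c [ 495.8 -393.6] size [49.1 49.1] yaw 47.2
```

View pics/w5.png

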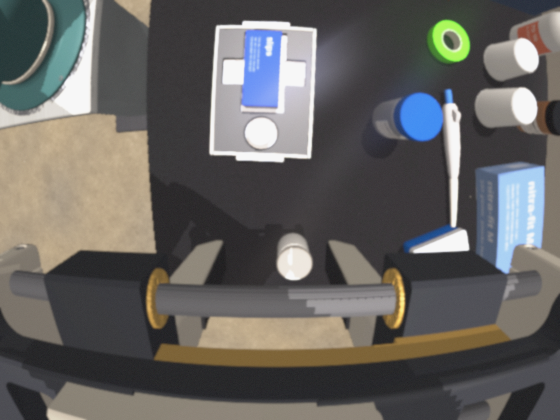

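```bash
python3 - <<'E'
from h import *
pick(.6455,-.1855,0,.065,.092,.28)
place(.4330,.2133,1.1,.071,.092,.28)
pick(.4955,-.395,0,.038,.092,.25)
place(.4347,.1214,1.1,.044,.085,.28)
go(.47,.05,.34,0); f=wcloud(); save('w6',f[0]); meas('bottle',.433,.213,.136,.045,f,True); meas('jar',.435,.121,.081,.04,f)
print(monitor.get_obs()['time'])
E
```

```text
grip 0.05914328707978278 29.905577949803046
lifted 0.05925245036452844
placed hit True at [0.43312978 0.21328224 0.07097029] want 0.071 [ 1.65841868 -1.26597216  4.54449088] 0.05883247687184549
t 50.7667
grip 0.04867970979538267 30.0000312350312
lifted 0.048736790303771586
placed hit True at [0.43472563 0.12139461 0.04394912] want 0.044 [-0.59543009  0.64599626  5.0071311 ] 0.04899237186659291
t 63.35
bottle z0.136 n2019 cent [433.5 212.2] c [433.4 212. ] size [59.3 59.5] yaw 46.5
jar z0.082 n1130 cent [434.7 121.6] c [434.6 121.6] size [48.5 49.5] yaw 89.5
63.8833
```

View pics/w6.png

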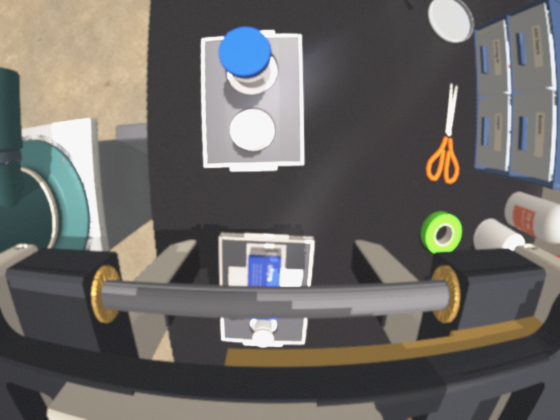

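The picture shows the bottle (245,55) and jar (252,130) upright in their cut-outs. The carton, packet and vial are still in place, and the scissors and tape haven't moved.

```bash
python3 -c "
from station import job; print(job.finish_job())"
```

```text
the job is handed in; nothing more can be done
None
```

Both kits are made up and the job was handed in at about 64 s: carton, packet, vial, bottle and jar all seated as asked, with the tape roll and scissors left where they lay.

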